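# Tare the laboratory balance

## Task

Tare the balance that has the white crucible on its pan: first push its glass lid fully shut by the bar on top, with the fingertips and without gripping it, then press its tare key (the wide one at the right-hand end of the key row) lightly all the way down and let it come back up. Leave its other keys, the other balance and everything standing about untouched, and finish with the hand clear.

Things in the scene. Friction and masses are not known exactly. Their poses are not given: they have to be found in the camera images.
- balance_1: the balance to tare: of two identical ones, that with the white crucible on its pan. Fixed. 200 mm wide (y), 290 deep (x). Origin: centre of its underside; +x from its front (keys) to its back, +y to the operator's left. Front: grey console sloping 11 degrees, 40 to 60 mm high, with four keys in a row. Behind it (x -37 to 137 mm, y +-87 mm) a glass draught shield 166 mm high, with a sliding glass lid on top
- balance_1_lid_bar (a point): finger bar of that balance's lid: centre of the bar's TOP, 184 mm above the bench. 70 mm long (balance's y), 10 mm thick (x), 14 mm proud of the lid's upper face (170 mm above the bench), near the lid's front edge; behind it (+x) the lid is flat glass for 150 mm. With the lid shut the bar stands at x = -23 mm in the balance's frame
- balance_1_lid (a joint): how far that lid is open, m: 0 fully shut (at its stop), 0.11 fully open. Slides level along the balance's x: towards the back (+x) opens, towards the keys (-x) shuts. Friction about 1.5 N; stays where it is left. Starts 0.055 to 0.085 open
- balance_1_tare_top (a point): tare key of that balance: centre of its upper face, about 51 mm above the bench. A flat bar 52 mm wide (y) and 22 mm deep (x), the widest key, at the right-hand end (-y) of the row, tilted 11 degrees with the console, 6 mm proud of it. The point's z is the outward normal. The next key begins 66 mm left of its centre, the shield 80 mm behind it
- balance_1_tare (a joint): travel of that tare key in m: 0 at rest, 0.0035 fully pressed; it moves into the console along its normal. Sprung: starts to move at about 1.4 N, fully down at about 4 N, comes back by itself
- balance_1_power (a joint): power key of that balance, the round leftmost one of the row, about 16 mm, to the left of the tare bar (towards the balance's +y). The joint reads 0 at rest and grows to 0.0035 m fully pressed. Leave it alone
- balance_1_menu (a joint): square key, second from the left, about 16 mm, to the left of the tare bar (towards the balance's +y). The joint reads 0 at rest and grows to 0.0035 m fully pressed. Leave it alone
- balance_1_print (a joint): square key, third from the left, about 16 mm, to the left of the tare bar (towards the balance's +y). The joint reads 0 at rest and grows to 0.0035 m fully pressed. Leave it alone
- balance_2: the other balance, identical but with an empty pan, its lid anywhere between shut and 0.085 m open; stands beside the first, left or right of it, with about 330 mm between their centres. To be left alone. Same frame and sizes as the first
- crucible: white porcelain crucible with its lid on, 60 mm in diameter at the lid, 61 mm high to the lid's knob, narrower foot, on the dark round pan of the balance to tare, inside the shield. Origin at the centre of its underside, on the pan 75 mm above the bench
- glass_beaker: clear glass beaker on the bench to the left of the balances, nearer the robot than the jar, 60 mm in diameter, 75 mm high; origin at the centre of its underside
- jar: brown glass jar with a black cap on the bench, to the left of the balances, 64 mm in diameter, 90 mm high; origin at the centre of its underside
- spatula: thin steel laboratory spatula, 190 mm long and 13 mm wide, lying along x on the bench to the right of the balances; origin at the underside near its middle

How it is judged (in metres and radians):
On the way, in this order (a step that is already met when the one before it is completed fails the run):
1. the lid of the balance with the white crucible is shut (within 4 mm) (value of joint balance_1_lid below 0.004 m), for 0.2 s.
2. its tare key is pressed (at least 2.5 of 3.5 mm) with the lid shut (value of joint balance_1_lid below 0.004 m and value of joint balance_1_tare above 0.0025 m), for 0.05 s.
3. the tare key is let go and has come back up (value of joint balance_1_lid below 0.004 m and value of joint balance_1_tare below 0.0007 m), for 0.2 s.
At the end, for the whole second after the job is handed in: On the balance with the white crucible: lid shut within 4 mm; tare key pressed at least 2.5 mm with the lid shut and up again; other keys up; crucible upright on the pan, moved under 8 mm. Jar, glass beaker and spatula moved under 10 mm (all of step 3 and value of joint each of balance_1_power, balance_1_menu, balance_1_print below 0.0007 m and distance of crucible from where it was at the start of the episode below 0.008 m and angle between crucible's own z axis and vertical below 0.1 rad and linear speed of crucible below 0.01 m/s and distance of each of glass_beaker, jar, spatula from where it was at the start of the episode below 0.01 m); the robot touches nothing.
It fails at once if the tare key is pressed while the lid is more than 6 mm open (value of joint balance_1_tare above 0.0015 m and value of joint balance_1_lid above 0.006 m).
It fails at once if another key of that balance is pressed (more than 1 mm) (value of joint any of balance_1_power, balance_1_menu, balance_1_print above 0.001 m).
It fails at once if the other balance is touched (over 0.5 N) (contact force between any of the arm, the fingers and balance_2 above 0.5 N).
It fails at once if the balance is pushed or gripped harder than 20 N (contact force between any of the arm, the fingers and balance_1 above 20 N).
It fails at once if the crucible, glass beaker, jar or spatula is touched (over 0.5 N) or moved more than 10 mm (contact force between any of the arm, the fingers and glass_beaker above 0.5 N or distance of any of glass_beaker, jar, spatula, crucible from where it was at the start of the episode above 0.01 m or contact force between any of the arm, the fingers and jar above 0.5 N or contact force between any of the arm, the fingers and spatula above 0.5 N or contact force between any of the arm, the fingers and crucible above 0.5 N).
It also fails if it takes over 42 s, if anything falls off the work surface, if the arm or the gripper's body presses on something with over 40 N, if the wrist force passes 120 N, or if a joint passes its speed limit or range.

## Robot

A 7-joint arm with a two-finger parallel gripper is mounted at the origin on the work surface. World frame = base frame: x ahead of the robot, y to its left, z up, the work surface at z = 0. Lengths are in m, angles in degrees, forces in N, time in s.
With the tool pointing down it reaches from about 0.425 to 0.925 m from the base axis. Payload 6.8 kg.
Tool frame: the origin (TCP) lies midway between the tips of the shut fingers; the grasp point (between the pads) lies 19 mm behind it (ctrl.pinch_z is the distance from the TCP to the grasp point, in m); z points along the fingers, y is the direction in which the jaws open and shut (so a half turn about z gives the same grasp; the last joint's range is limited). The gripper opens to 88 mm and grips with 3 to 60 N. Pads are 20 mm wide; open, the fingers measure 115 mm over their backs; the gripper's body (75 mm by 178 mm) begins 61 mm behind the grasp point.
Start: joints at [-75.407, 27.33, 1.283, 89.118, -0.659, 63.558, -4.761], TCP at [0.24, 0.631, 0.223] pointing down, gripper open.
Joint ranges: [-169.35, 169.35], [-19.33, 120.38], [-80.79, 83.38], [13.8, 139.57], [-78.32, 258.32], [9.67, 109.79], [-169.56, 169.56]. Speed limits (degrees/s): [136.94, 136.94, 180, 180, 180, 180, 180].

## Interface

Orientations are given as a 3x3 rotation matrix whose columns are the frame's x, y, z axes.
In Python, from bench import ctrl, imaging gives the robot as it stands.
- The arm moves only by the tool carry_out, never from a script. Its argument "steps" is a list of rows, each a list of 7 numbers: the shift along the tool's x, y, z in m, then the turn, a rotation vector about the tool's x, y, z in degrees, then the finger opening in m, from 0 to 0.0878. In form: [[x, y, z, wx, wy, wz, gripper], ...]. A call has 1 to 8 rows; each row shifts and turns the commanded pose from where the row before left it, along the tool's axes as they then stand; what a row does not reach is not made up. A row lasts 1/10 s, in which the tool goes at most 50 mm and 8.59 degrees, less where a joint would pass 70% of its speed; a pose out of reach is approached as far as the arm can. A call with a gripper value outside its range is refused whole. The fingers move at their own pace and stop on an object; "newtons" is the grip in N (left out, the last holds). Time passes only in rows, so rows that do not move let the fingers close. It gives the time, the measured TCP pose, the force and the opening at its end, in the units of the state.
- ctrl.state(): the state, without advancing time (a new reading comes with each control period).
- imaging.grab_frame(name): name is "scene" or "top" or "wrist"; returns the picture (480x640x3 uint8, blue, green, red); there is no depth.
- imaging.camera_model(name): a dict with "mtx" (3x3 intrinsics, pixels), "extrinsics" (4x4, takes a point from camera to world coordinates). Camera axes: x right, y up, looking along -z (the intrinsics and any distortion apply to the point x, -y, -z); pixel columns grow to the right and rows downward; lengths in m; the calibration is good to about 2 mm. A picture is of the moment at which its call begins: read the wrist's pose just before it. camera_model takes no time and is no camera call; for the wrist camera it gives the pose at the moment of the call.
- ctrl.close_job(): hands the job in, once; it reports no verdict.
The state is a dict: "clock": time; "qpos": joint angles; "qvel": joint speeds; "tau": joint torques, N m; "tcp_pos": TCP position; "orientation": TCP orientation; "contact_force": force on the tool from outside, world axes, zero at the start; "moment": the same for the moment, N m; "opening": finger opening in m.
Only numpy, scipy, OpenCV 4.12 (cv2) and the standard library are available. Lean on these libraries where they do the work, as an engineer would, in place of code of your own. Each camera call takes 0.05 s, during which the arm holds its last target. There are 200 camera calls.

## Working session

There is one attempt and no reset: what is moved stays moved. The work goes in short steps, Python scripts to look and compute and a tool call to move; the robot and the scene stay as the last step left them, time stands still between calls to the robot, and variables do not carry over. Pictures are saved under pics/ and viewed, about 8 in all and at most 12, crops included, and the job is handed in when it is done.

Besides the shell and the picture viewer there is one more tool, called after "Emit:" in YAML: its name, and indented under it one key for each argument. carry_out: Moves the arm, as the interface text tells. Its arguments: {"type":"object","properties":{"steps":{"type":"array","items":{"type":"array","items":{"type":"number"}}},"newtons":{"type":"number"}},"required":["steps"]}

```bash
mkdir -p pics; ls; python3 - <<'E'
from bench import ctrl, imaging
import cv2,numpy as np
np.set_printoptions(precision=4,suppress=True)
s=ctrl.state(); print(s['clock'],s['tcp_pos'],s['orientation'],s['contact_force'],s['opening'])
for n in ['scene','top']:
    m=imaging.camera_model(n); print(n,m)
    cv2.imwrite(f'pics/{n}0.png',imaging.grab_frame(n))
E
```

```text
pics
0.0 [0.2394 0.6305 0.2217] [[-0.9349  0.3549 -0.0005]
 [ 0.3549  0.9349 -0.0017]
 [-0.0001 -0.0018 -1.    ]] [1.2477 0.4974 1.0466] 0.08774114638067962
scene {'mtx': array([[478.3677,   0.    , 326.8768],
       [  0.    , 478.3677, 240.557 ],
       [  0.    ,   0.    ,   1.    ]]), 'extrinsics': array([[ 0.946 ,  0.2623, -0.1903,  0.332 ],
       [-0.3236,  0.7326, -0.5988, -0.6803],
       [-0.0177,  0.6281,  0.7779,  1.0154],
       [ 0.    ,  0.    ,  0.    ,  1.    ]])}
top {'mtx': array([[434.6063,   0.    , 318.5662],
       [  0.    , 434.6063, 241.5384],
       [  0.    ,   0.    ,   1.    ]]), 'extrinsics': array([[ 0.0132,  0.9948, -0.101 ,  0.4605],
       [-0.9998,  0.0118, -0.0145, -0.0087],
       [-0.0133,  0.1012,  0.9948,  0.9391],
       [ 0.    ,  0.    ,  0.    ,  1.    ]])}
```

View pics/top0.png

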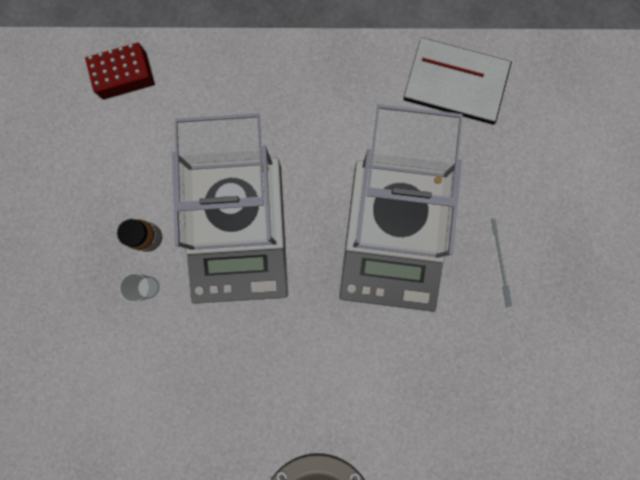

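View pics/scene0.png

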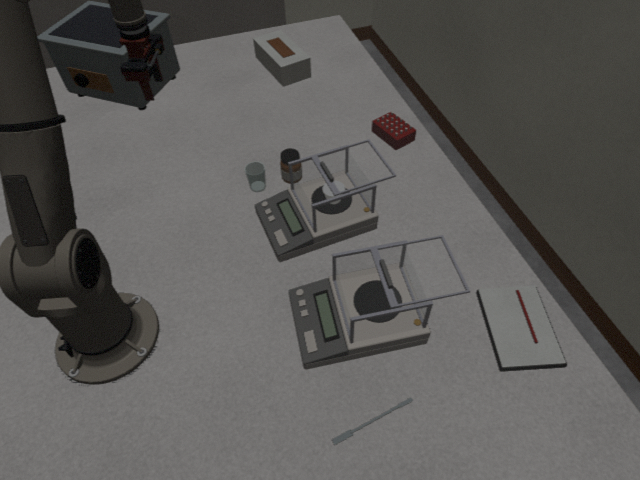

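The left balance in the top view carries the crucible (230,197). Its lid bar is at about (220,200) and its tare key at about (263,287). The arm is clear of both balances.

```bash
cat > h.py <<'E'
import cv2,numpy as np
from bench import ctrl, imaging
np.set_printoptions(precision=4,suppress=True)
def ray(m,uv):
    d=np.linalg.inv(m['mtx'])@[uv[0],uv[1],1]; T=m['extrinsics']
    return T[:3,3],T[:3,:3]@(d*[1,-1,-1])
def plane(m,uv,z):
    o,d=ray(m,uv); return o+d*(z-o[2])/d[2]
def tri(m1,a,m2,b):
    o1,d1=ray(m1,a);o2,d2=ray(m2,b)
    t=np.linalg.lstsq(np.c_[d1,-d2],o2-o1,rcond=None)[0]
    p,q=o1+t[0]*d1,o2+t[1]*d2; return (p+q)/2,np.linalg.norm(p-q)
def proj(m,p):
    T=m['extrinsics']; c=T[:3,:3].T@(np.asarray(p)-T[:3,3]); c=c*[1,-1,-1]
    return (m['mtx']@(c/c[2]))[:2]
E
python3 - <<'E'
from h import *
a=cv2.imread('pics/top0.png');b=cv2.imread('pics/scene0.png')
mt,ms=[imaging.camera_model(n) for n in('top','scene')]
def blobs(img,x0,y0,x1,y1,th,amin=15):
    g=cv2.cvtColor(img,cv2.COLOR_BGR2GRAY)[y0:y1,x0:x1]
    n,l,s,c=cv2.connectedComponentsWithStats((g>th).astype(np.uint8))
    return [(s[i,4],c[i]+[x0,y0],s[i,2:4]) for i in range(1,n) if s[i,4]>=amin]
for r in blobs(a,188,276,287,300,130): print('top',r,plane(mt,r[1],.051))
for r in blobs(b,255,195,295,250,130): print('scene',r,plane(ms,r[1],.051))
A=cv2.resize(a[100:310,165:295],None,fx=4,fy=4,interpolation=cv2.INTER_CUBIC)[:600]
B=cv2.resize(b[130:260,245:400],None,fx=4,fy=4,interpolation=cv2.INTER_CUBIC)
C=np.zeros((600,800,3),np.uint8)
A=cv2.resize(a[185:305,180:290],None,fx=3,fy=3,interpolation=cv2.INTER_CUBIC);B=cv2.resize(b[135:255,250:400],None,fx=3,fy=3,interpolation=cv2.INTER_CUBIC)
C[:360,:330]=A;C[:360,340:790]=B;cv2.imwrite('pics/c1.png',cv2.convertScaleAbs(C[:360],alpha=1.5))
E
```

```text
top (np.int32(32), array([188.4062, 291.3438]), array([ 3, 20], dtype=int32)) [0.4454 0.2683 0.051 ]
top (np.int32(218), array([263.3761, 286.1376]), array([25, 11], dtype=int32)) [0.458  0.1155 0.051 ]
top (np.int32(37), array([198.7027, 290.1892]), array([7, 7], dtype=int32)) [0.4481 0.2473 0.051 ]
top (np.int32(34), array([213.5   , 289.3529]), array([6, 6], dtype=int32)) [0.4501 0.2171 0.051 ]
top (np.int32(34), array([227.2059, 288.4412]), array([7, 6], dtype=int32)) [0.4524 0.1892 0.051 ]
```

View pics/c1.png

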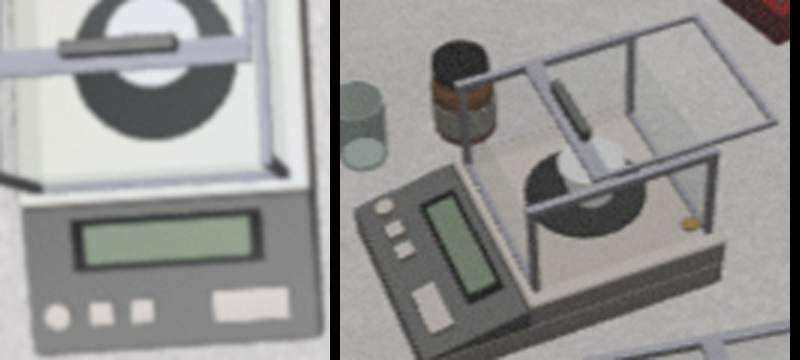

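The crop shows the bar as a dark strip, from about (200,200) to (239,199) in the top picture. The four keys are clear, and their row gives a yaw of about 4.3°. Next I'll measure the bar.

```bash
python3 - <<'E'
from h import *
a=cv2.imread('pics/top0.png');b=cv2.imread('pics/scene0.png')
mt,ms=[imaging.camera_model(n) for n in('top','scene')]
ex=np.array([np.cos(np.radians(4.3)),np.sin(np.radians(4.3)),0]); ey=np.array([-ex[1],ex[0],0])
tare=plane(mt,(263.38,286.14),.051)
print(cv2.cvtColor(a,cv2.COLOR_BGR2GRAY)[192:210,[203,210,236]].T)
for img,m,n,(x0,y0,x1,y1) in ((a,mt,'top',(196,194,244,206)),(b,ms,'scene',(315,158,340,186))):
    g=cv2.cvtColor(img,cv2.COLOR_BGR2GRAY)[y0:y1,x0:x1]
    for th in (70,80,90):
        k,l,s,c=cv2.connectedComponentsWithStats((g<th).astype(np.uint8)); i=1+np.argmax(s[1:,4])
        ys,xs=np.where(l==i); r=cv2.minAreaRect(np.c_[xs+x0,ys+y0].astype(np.float32))
        p=plane(m,r[0],.184); print(n,th,s[i],r,p,'along',(p-tare)@ex,(p-tare)@ey)
print('tare',tare, 'scene px',proj(ms,tare))
g=cv2.cvtColor(b,cv2.COLOR_BGR2GRAY)[225:250,265:295]; k,l,s,c=cv2.connectedComponentsWithStats((g>105).astype(np.uint8));print([(s[i],c[i]+[265,225]) for i in range(1,k) if s[i,4]>20])
E
```

```text
[[151 152 153 152 151 139 110  91  90  88  74  56  74 106 118 118 114 112]
 [ 60  59  60  61  59  66  80  88  90  87  68  63  90 113 120 116 100  70]
 [155 154 150 132 102  87  88  85  71  57  80 111 121 122 117 120 142 154]]
top 70 [ 5  5 38  5 50] ((219.59353637695312, 201.9040985107422), (1.989383578300476, 37.21519088745117), 84.0938491821289) [0.6055 0.1783 0.184 ] along 0.1517704382432068 0.05159005673477117
top 80 [ 4  4 39  7 93] ((219.1524200439453, 201.87193298339844), (3.754672050476074, 38.31974792480469), 83.6598129272461) [0.6055 0.1791 0.184 ] along 0.15187849841675183 0.05236868130684591
top 90 [  4   0  40  11 204] ((219.5, 199.0), (10.0, 39.0), 90.0) [0.6107 0.1786 0.184 ] along 0.15699244142275534 0.05155378186643217
scene 70 [ 5  4 14 20 92] ((326.2794189453125, 171.63232421875), (21.951818466186523, 4.287464618682861), 59.03623962402344) [0.6064 0.1721 0.184 ] along 0.15225519036538943 0.04538167125592924
scene 80 [  5   4  14  21 107] ((326.1376037597656, 171.55369567871094), (22.692724227905273, 5.161161422729492), 55.00798034667969) [0.6062 0.1725 0.184 ] along 0.15204179596191092 0.04579506616619155
scene 90 [  4   3  15  22 128] ((326.35589599609375, 171.77354431152344), (23.31573486328125, 5.598844528198242), 57.528804779052734) [0.6064 0.1716 0.184 ] along 0.1522274669401081 0.04482477053772825
tare [0.458  0.1154 0.051 ] scene px [280.5072 236.6259]
[(array([ 10,   5,  12,  15, 101], dtype=int32), array([280.4653, 237.2178])), (array([ 0, 10,  7, 15, 59], dtype=int32), array([266.9492, 244.1186]))]
```

Measurements agree: the top ray lands within 1 px of the tare key in the scene picture. The tare key is at (0.458, 0.1155) and the bar centre at about (0.610, 0.179), so the lid is about 62 mm open, which is in range. I'll shut the fingers, turn the tool to the balance's yaw and rise.

Emit:
carry_out:
  steps:
    - [0,0,-0.01,0,0,-5,0]
    - [0,0,-0.01,0,0,-5,0]
    - [0,0,-0.01,0,0,-5,0]
    - [0,0,0,0,0,-5,0]
    - [0,0,0,0,0,-5,0]
    - [-0.025,-0.032,0,0,0,0,0]
    - [-0.025,-0.032,0,0,0,0,0]
    - [-0.025,-0.032,0,0,0,0,0]
  newtons: 10

```text
clock: 0.9
tcp_pos: [0.322, 0.5395, 0.2521]
orientation: [[-0.997, -0.074, -0.0], [-0.074, 0.997, -0.001], [0.0, -0.001, -1.0]]
contact_force: [0.2, 0.2, -0.3]
opening: 0.0275
```

Emit:
carry_out:
  steps:
    - [-0.025,-0.032,0,0,0,0,0]
    - [-0.025,-0.032,0,0,0,0,0]
    - [-0.025,-0.032,0,0,0,0,0]
    - [-0.025,-0.032,0,0,0,0,0]
    - [-0.025,-0.032,0,0,0,0,0]
    - [-0.025,-0.032,0,0,0,0,0]
    - [-0.025,-0.032,0,0,0,0,0]
    - [0,0,0,0,0,0,0]

```text
clock: 1.7
tcp_pos: [0.5168, 0.3236, 0.2524]
orientation: [[-0.998, -0.064, 0.002], [-0.064, 0.998, -0.003], [-0.002, -0.003, -1.0]]
contact_force: [-0.1, -0.1, 0.1]
opening: 0.0007
```

Emit:
carry_out:
  steps:
    - [-0.0286,-0.0375,0,0,0,0,0]
    - [-0.0286,-0.0375,0,0,0,0,0]
    - [-0.0286,-0.0375,0,0,0,0,0]
    - [-0.0286,-0.0375,0,0,0,0,0]
    - [0,0,0,0,0,0,0]
    - [0,0,0,0,0,0,0]

```text
clock: 2.3
tcp_pos: [0.6376, 0.1883, 0.2519]
orientation: [[-0.997, -0.071, -0.001], [-0.071, 0.997, -0.0], [0.001, -0.0, -1.0]]
contact_force: [-0.9, 1.1, -0.5]
opening: 0.0004
```

```bash
python3 - <<'E'
from h import *
s=ctrl.state(); print(s['tcp_pos'],s['contact_force'])
w=imaging.camera_model('wrist');iw=imaging.grab_frame('wrist');isc=imaging.grab_frame('scene')
print(w); ms=imaging.camera_model('scene')
print('bar exp wrist',proj(w,[.6103,.1786,.184]),'tcp',proj(w,s['tcp_pos']))
C=np.zeros((480,800,3),np.uint8);C[:360,:480]=cv2.resize(iw,(480,360));C[:360,485:800]=cv2.resize(isc[80:260,240:398],(315,360))
cv2.imwrite('pics/w1.png',cv2.convertScaleAbs(C[:360],alpha=1.4)); cv2.imwrite('pics/w1full.png',iw)
E
```

```text
[0.6376 0.1883 0.2519] [-0.8791  1.0946 -0.4734]
{'mtx': array([[336.644 ,   0.    , 320.6148],
       [  0.    , 336.644 , 239.813 ],
       [  0.    ,   0.    ,   1.    ]]), 'extrinsics': array([[-0.0708, -0.9664, -0.247 ,  0.5697],
       [ 0.9975, -0.0688, -0.0168,  0.1843],
       [-0.0007, -0.2476,  0.9689,  0.4144],
       [ 0.    ,  0.    ,  0.    ,  1.    ]])}
bar exp wrist [308.4531 213.5645] tcp [319.2313 289.3729]
```

View pics/w1.png

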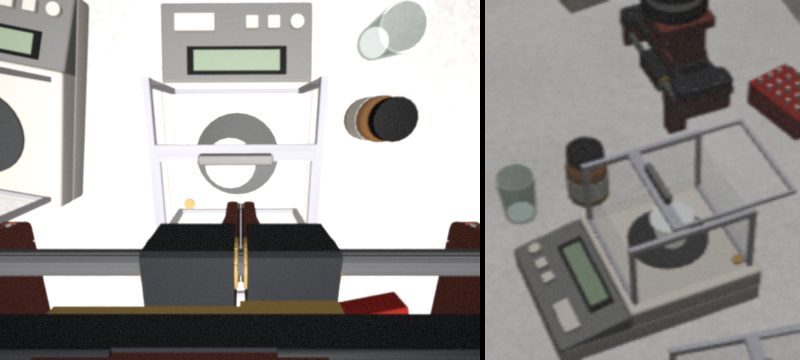

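The wrist view shows the bar at about (314,212) against the expected (308,214). The fingertips stand some 13 mm behind it over flat glass. I'll descend to 6 mm above the glass.

Emit:
carry_out:
  steps:
    - [-0.003,-0.007,0.012,0,0,0,0]
    - [0,0,0.015,0,0,0,0]
    - [0,0,0.015,0,0,0,0]
    - [0,0,0.015,0,0,0,0]
    - [0,0,0.01,0,0,0,0]
    - [0,0,0.008,0,0,0,0]
    - [0,0,0,0,0,0,0]
    - [0,0,0,0,0,0,0]

```text
clock: 3.2
tcp_pos: [0.6412, 0.1824, 0.1778]
orientation: [[-0.997, -0.073, 0.0], [-0.073, 0.997, 0.0], [-0.0, 0.0, -1.0]]
contact_force: [-0.3, 0.1, 0.1]
opening: 0.0003
```

```bash
python3 - <<'E'
from h import *
s=ctrl.state(); print(s['tcp_pos'],s['contact_force'])
iw=imaging.grab_frame('wrist');isc=imaging.grab_frame('scene')
C=np.zeros((400,800,3),np.uint8);C[:400,:440]=cv2.resize(iw[130:330,210:430],(440,400));C[:,450:800]=cv2.resize(isc[130:250,270:375],(350,400))
cv2.imwrite('pics/w2.png',cv2.convertScaleAbs(C,alpha=1.4))
# key from the earlier wrist picture
E
```

```text
[0.6412 0.1824 0.1778] [-0.2677  0.0727  0.0625]
```

View pics/w2.png

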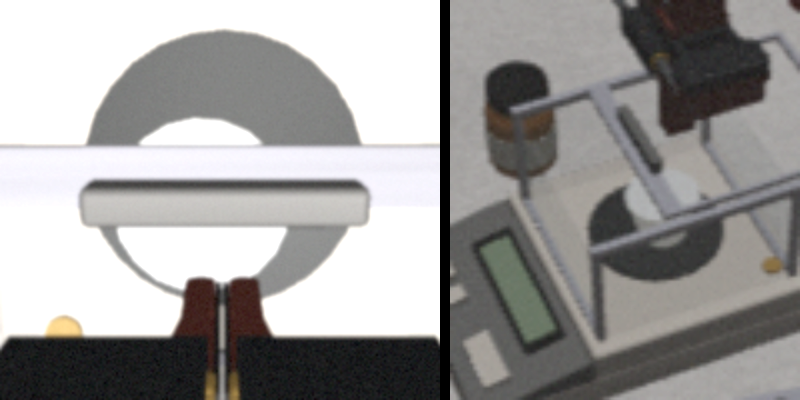

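The fingers stand centred behind the bar with clear space on all sides. I'll lower 2 mm more and push slowly towards the keys.

Emit:
carry_out:
  steps:
    - [0,0,0.002,0,0,0,0]
    - [0.003,0,0,0,0,0,0]
    - [0.003,0,0,0,0,0,0]
    - [0.003,0,0,0,0,0,0]
    - [0.003,0,0,0,0,0,0]
    - [0.003,0,0,0,0,0,0]
    - [0.003,0,0,0,0,0,0]
    - [0.003,0,0,0,0,0,0]

```text
clock: 4.1
tcp_pos: [0.6201, 0.1808, 0.1758]
orientation: [[-0.997, -0.073, 0.001], [-0.073, 0.997, 0.0], [-0.001, 0.0, -1.0]]
contact_force: [1.1, 1.0, -0.8]
opening: 0.0004
```

Emit:
carry_out:
  steps:
    - [0.004,0,0,0,0,0,0]
    - [0.004,0,0,0,0,0,0]
    - [0.004,0,0,0,0,0,0]
    - [0.004,0,0,0,0,0,0]
    - [0.004,0,0,0,0,0,0]
    - [0.004,0,0,0,0,0,0]
    - [0.004,0,0,0,0,0,0]
    - [0.004,0,0,0,0,0,0]

```text
clock: 4.9
tcp_pos: [0.5878, 0.1784, 0.1757]
orientation: [[-0.997, -0.073, 0.0], [-0.073, 0.997, 0.0], [-0.0, 0.0, -1.0]]
contact_force: [1.7, 0.3, 1.0]
opening: 0.0003
```

Emit:
carry_out:
  steps:
    - [0.003,0,0,0,0,0,0]
    - [0.003,0,0,0,0,0,0]
    - [0.003,0,0,0,0,0,0]
    - [0.003,0,0,0,0,0,0]
    - [0.003,0,0,0,0,0,0]
    - [0.002,0,0,0,0,0,0]

```text
clock: 5.5
tcp_pos: [0.5709, 0.1771, 0.1757]
orientation: [[-0.997, -0.073, -0.0], [-0.073, 0.997, -0.0], [0.0, -0.0, -1.0]]
contact_force: [0.9, 0.4, 0.6]
opening: 0.0006
```

Emit:
carry_out:
  steps:
    - [0.001,0,0,0,0,0,0]
    - [0.001,0,0,0,0,0,0]

```text
clock: 5.7
tcp_pos: [0.5692, 0.177, 0.1757]
orientation: [[-0.997, -0.073, 0.0], [-0.073, 0.997, -0.0], [-0.0, -0.0, -1.0]]
contact_force: [1.9, -0.2, 0.2]
opening: 0.0005
```

Emit:
carry_out:
  steps:
    - [0.001,0,0,0,0,0,0]
    - [0.001,0,0,0,0,0,0]

```text
clock: 5.9
tcp_pos: [0.5672, 0.1769, 0.1757]
orientation: [[-0.997, -0.073, 0.0], [-0.073, 0.997, -0.0], [-0.0, -0.0, -1.0]]
contact_force: [2.3, -0.9, 1.5]
opening: 0.0007
```

Emit:
carry_out:
  steps:
    - [0.001,0,0,0,0,0,0]
    - [0.001,0,0,0,0,0,0]

```text
clock: 6.1
tcp_pos: [0.5663, 0.1768, 0.1758]
orientation: [[-0.997, -0.073, 0.003], [-0.073, 0.997, 0.0], [-0.003, 0.0, -1.0]]
contact_force: [7.2, 0.5, -4.2]
opening: 0.0006
```

Emit:
carry_out:
  steps:
    - [0.001,0,0,0,0,0,0]

```text
clock: 6.2
tcp_pos: [0.5663, 0.1768, 0.1758]
orientation: [[-0.997, -0.073, 0.005], [-0.073, 0.997, 0.001], [-0.005, 0.0, -1.0]]
contact_force: [10.5, 0.8, -5.8]
opening: 0.0002
```

Emit:
carry_out:
  steps:
    - [0.001,0,0,0,0,0,0]

```text
clock: 6.3
tcp_pos: [0.5663, 0.1768, 0.1759]
orientation: [[-0.997, -0.073, 0.007], [-0.073, 0.997, 0.001], [-0.007, 0.001, -1.0]]
contact_force: [13.8, 1.3, -9.2]
opening: 0.0004
```

The lid has met its stop: TCP at 0.5663 against 0.565 predicted, with the force climbing and no motion. I'll back off, rise and look.

Emit:
carry_out:
  steps:
    - [-0.004,0,0,0,0,0,0]
    - [-0.008,0,0,0,0,0,0]
    - [-0.005,0,0,0,0,0,0]
    - [0,0,-0.02,0,0,0,0]
    - [0,0,-0.03,0,0,0,0]
    - [0,0,-0.03,0,0,0,0]
    - [0,0,0,0,0,0,0]
    - [0,0,0,0,0,0,0]

```text
clock: 7.1
tcp_pos: [0.5803, 0.178, 0.2559]
orientation: [[-0.997, -0.074, 0.0], [-0.074, 0.997, 0.0], [-0.0, 0.0, -1.0]]
contact_force: [-0.3, 1.1, -0.0]
opening: 0.0004
```

```bash
python3 - <<'E'
from h import *
s=ctrl.state(); print(s['tcp_pos'],s['contact_force'])
w=imaging.camera_model('wrist');iw=imaging.grab_frame('wrist');isc=imaging.grab_frame('scene')
hsv=cv2.cvtColor(iw,cv2.COLOR_BGR2GRAY)
mt=imaging.camera_model('top');a=cv2.imread('pics/top0.png')
print('tare exp wrist px',proj(w,[.458,.1155,.051]),'bar shut exp',proj(w,[.458+.094*.997-.0516*.075,.1155+.094*.075+.0516*.997,.184]))
C=np.zeros((480,800,3),np.uint8);C[:360,:480]=cv2.resize(iw,(480,360));C[:360,485:800]=cv2.resize(isc[130:270,245:368],(315,360))
cv2.imwrite('pics/w3.png',C[:360]); cv2.imwrite('pics/w3full.png',iw); np.save('w3.npy',w['extrinsics'])
E
```

```text
[0.5803 0.178  0.2559] [-0.3304  1.0665 -0.0145]
tare exp wrist px [267.2483  93.8619] bar shut exp [317.2856 205.7506]
```

View pics/w3.png

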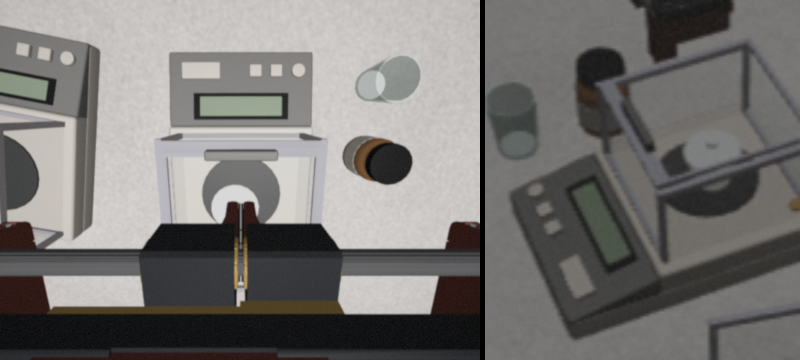

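The lid is shut flush, and the bar at (321,207) is within 4 px of its predicted shut position. The tare key at (268,94) matches the prediction of (267,94). Now I'll move over the key and down.

Emit:
carry_out:
  steps:
    - [0.032,-0.0133,0,0,0,0,0]
    - [0.032,-0.0133,0,0,0,0,0]
    - [0.032,-0.0133,0,0,0,0,0]
    - [0.032,-0.0133,0,0,0,0,0]
    - [0,0,0,0,0,0,0]
    - [0,0,0,0,0,0,0]

```text
clock: 7.8
tcp_pos: [0.4559, 0.1153, 0.2551]
orientation: [[-0.997, -0.073, -0.001], [-0.073, 0.997, -0.0], [0.001, -0.0, -1.0]]
contact_force: [0.4, -0.5, 0.1]
opening: 0.0005
```

Emit:
carry_out:
  steps:
    - [0,0,0.03,0,0,0,0]
    - [0,0,0.03,0,0,0,0]
    - [0,0,0.03,0,0,0,0]
    - [0,0,0.03,0,0,0,0]
    - [0,0,0.03,0,0,0,0]
    - [0,0,0.02,0,0,0,0]
    - [0,0,0,0,0,0,0]
    - [0,0,0,0,0,0,0]

```text
clock: 8.6
tcp_pos: [0.457, 0.1158, 0.0854]
orientation: [[-0.997, -0.074, -0.001], [-0.074, 0.997, -0.0], [0.001, -0.0, -1.0]]
contact_force: [-0.0, 0.0, -0.1]
opening: 0.0008
```

```bash
python3 - <<'E'
from h import *
s=ctrl.state(); print(s['tcp_pos'],s['contact_force'])
iw=imaging.grab_frame('wrist');isc=imaging.grab_frame('scene')
C=np.zeros((360,800,3),np.uint8);C[:,:480]=cv2.resize(iw[60:360,120:520],(480,360));C[:,485:800]=cv2.resize(isc[150:270,245:350],(315,360))
cv2.imwrite('pics/w4.png',C)
E
```

```text
[0.457  0.1158 0.0854] [-0.0291  0.0301 -0.1428]
```

View pics/w4.png

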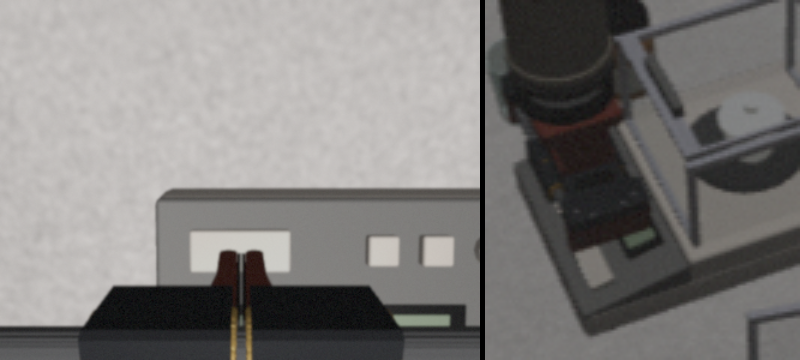

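The fingers are centred laterally on the wide tare key, well clear of the square keys. I'll descend in small steps.

Emit:
carry_out:
  steps:
    - [0,0,0.01,0,0,0,0]
    - [0,0,0.01,0,0,0,0]
    - [0,0,0.005,0,0,0,0]
    - [0,0,0.002,0,0,0,0]
    - [0,0,0.001,0,0,0,0]
    - [0,0,0.001,0,0,0,0]
    - [0,0,0.001,0,0,0,0]
    - [0,0,0,0,0,0,0]

```text
clock: 9.5
tcp_pos: [0.4565, 0.1154, 0.0557]
orientation: [[-0.997, -0.073, 0.0], [-0.073, 0.997, 0.0], [-0.0, 0.0, -1.0]]
contact_force: [-0.2, -0.3, 0.6]
opening: 0.0006
```

Emit:
carry_out:
  steps:
    - [0,0,0.001,0,0,0,0]
    - [0,0,0.001,0,0,0,0]

```text
clock: 9.7
tcp_pos: [0.4565, 0.1155, 0.0537]
orientation: [[-0.997, -0.073, 0.0], [-0.073, 0.997, 0.0], [-0.0, 0.0, -1.0]]
contact_force: [0.6, 0.2, -0.6]
opening: 0.0004
```

Emit:
carry_out:
  steps:
    - [0,0,0.001,0,0,0,0]
    - [0,0,0,0,0,0,0]

```text
clock: 9.9
tcp_pos: [0.4566, 0.1155, 0.0527]
orientation: [[-0.997, -0.073, 0.0], [-0.073, 0.997, 0.0], [-0.0, 0.0, -1.0]]
contact_force: [-0.3, -0.6, 1.5]
opening: 0.0004
```

Emit:
carry_out:
  steps:
    - [0,0,0.001,0,0,0,0]
    - [0,0,0,0,0,0,0]

```text
clock: 10.1
tcp_pos: [0.4568, 0.1155, 0.0518]
orientation: [[-0.997, -0.073, 0.001], [-0.073, 0.997, 0.0], [-0.001, 0.0, -1.0]]
contact_force: [0.2, 0.5, 3.2]
opening: 0.0006
```

Emit:
carry_out:
  steps:
    - [0,0,0.001,0,0,0,0]
    - [0,0,0,0,0,0,0]

```text
clock: 10.3
tcp_pos: [0.457, 0.1155, 0.0508]
orientation: [[-0.997, -0.073, 0.001], [-0.073, 0.997, 0.0], [-0.001, 0.0, -1.0]]
contact_force: [1.6, -0.7, 3.1]
opening: 0.0005
```

Emit:
carry_out:
  steps:
    - [0,0,0.001,0,0,0,0]
    - [0,0,0,0,0,0,0]

```text
clock: 10.5
tcp_pos: [0.457, 0.1155, 0.0498]
orientation: [[-0.997, -0.073, 0.001], [-0.073, 0.997, 0.0], [-0.001, 0.0, -1.0]]
contact_force: [2.2, -0.7, 5.0]
opening: 0.0007
```

Emit:
carry_out:
  steps:
    - [0,0,0.001,0,0,0,0]
    - [0,0,0,0,0,0,0]

```text
clock: 10.7
tcp_pos: [0.4572, 0.1156, 0.0493]
orientation: [[-0.997, -0.073, 0.001], [-0.073, 0.997, 0.001], [-0.001, 0.0, -1.0]]
contact_force: [0.2, -0.6, 10.6]
opening: 0.0007
```

The key has bottomed: about 3.5 mm of travel, then the force jumped to 10.6 N with the tip stopping. I'll release it and move clear.

Emit:
carry_out:
  steps:
    - [0,0,-0.003,0,0,0,0]
    - [0,0,-0.005,0,0,0,0]
    - [0,0,-0.01,0,0,0,0]
    - [0,0,-0.03,0,0,0,0]
    - [0,0,-0.04,0,0,0,0]
    - [0,0,-0.04,0,0,0,0]
    - [0,0,-0.04,0,0,0,0]
    - [0,0,-0.03,0,0,0,0]

```text
clock: 11.5
tcp_pos: [0.4561, 0.1153, 0.2494]
orientation: [[-0.997, -0.073, 0.001], [-0.073, 0.997, 0.001], [-0.001, 0.001, -1.0]]
contact_force: [0.7, 0.4, -1.0]
opening: 0.0005
```

Emit:
carry_out:
  steps:
    - [-0.025,0.03,-0.01,0,0,0,0]
    - [-0.025,0.03,0,0,0,0,0]
    - [-0.02,0.03,0,0,0,0,0]
    - [0,0.03,0,0,0,0,0]
    - [0,0.03,0,0,0,0,0]
    - [0,0.03,0,0,0,0,0]
    - [0,0,0,0,0,0,0]
    - [0,0,0,0,0,0,0]

```text
clock: 12.3
tcp_pos: [0.5122, 0.3, 0.2564]
orientation: [[-0.997, -0.075, -0.001], [-0.075, 0.997, -0.001], [0.001, -0.001, -1.0]]
contact_force: [0.6, -0.6, -0.2]
opening: 0.0003
```

```bash
python3 - <<'E'
from h import *
s=ctrl.state(); print(s['clock'],s['tcp_pos'],s['contact_force'])
a=cv2.imread('pics/top0.png');b=imaging.grab_frame('top');sc=imaging.grab_frame('scene')
C=np.zeros((400,800,3),np.uint8);C[:,:450]=cv2.resize(b[100:310,80:316],(450,400));C[:,455:]=cv2.resize(sc[110:270,240:378],(345,400))
cv2.imwrite('pics/f.png',cv2.convertScaleAbs(C,alpha=1.4))
E
```

```text
12.3 [0.5122 0.3    0.2564] [ 0.5641 -0.6285 -0.1781]
```

View pics/f.png

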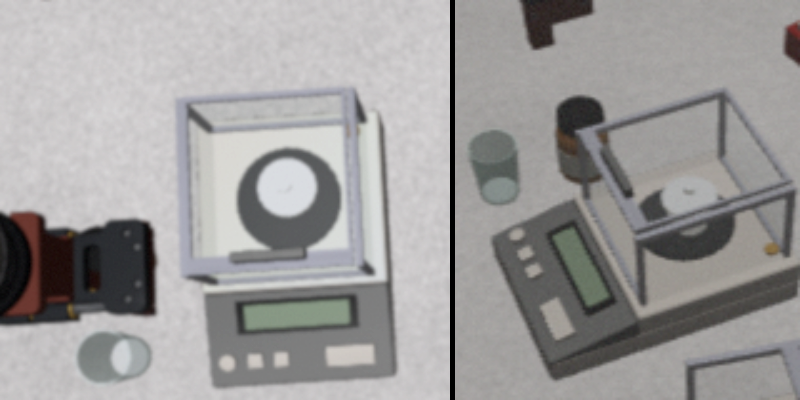

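The lid is shut, the tare key is up, the crucible stands on its pan, and the beaker and jar look undisturbed. The hand is clear at z = 0.256 m, so I'm handing in.

```bash
python3 -c "
from bench import ctrl
print(ctrl.close_job())"
```

```text
the job is handed in; nothing more can be done
None
```

I shut the crucible balance's lid, tared it, and handed the job in at about 12.4 s of the 42 s allowed. No verdict was reported, so the checks below are all there is to go on.

- **Lid:** I pushed the bar with shut fingertips until the lid met its stop. The fingertips stopped at x = 0.566 m against 0.565 m predicted, and the force rose to about 14 N in x (about 17 N overall) with no further motion. The pictures afterwards show the lid shut.
- **Tare key:** I pressed it about 3.5 mm to its bottom, where the force rose to about 10.6 N, against roughly 4 N needed for full travel. I then released it, and it looks up in the last pictures.
- **Everything else:** The last pictures show the crucible on its pan, the beaker and jar looking undisturbed and the hand about 0.26 m up, with only sensor noise on the force reading. I did not check the spatula or the other balance in those crops, but the arm never went near the spatula or low over the other balance.

No check failed or disagreed, but I had no direct reading of the lid or key joints. Lid and key travel are judged from fingertip position, force and pictures.

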